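Show the hidden drive label to the bench camera with an inspection mirror

TASK

The label on the optical drive clamped in the vice faces sideways, so the camera that looks straight down from the boom stand cannot see it. Pick the inspection mirror up off the free-turning turntable by its handle and hold the centre of its glass straight under the lens and level with the label, angled so that the camera looking down sees the label centred in the mirror. Finish still holding it there, steady and in the air: keep your fingers off the mirror head, do not bump the vice, the drive or the camera stand, leave the hard drive and screwdriver where they lie and the screw jar standing on the turntable.

Things in the scene. Friction and masses are not known exactly. Their poses are not given: they have to be found in the camera images.
- inspection_mirror: Inspection mirror, loose, about 160 g, 240 mm long, lying on the turntable. Origin at mid-length on its underside; +x runs along it towards the mirror head, +z up as it lies. Black handle 95 long (x -120 to -25), 20 wide (y), 22 high (z 0 to 22) with flat sides; then a bent steel stem 6 thick that rises to the centre of the round head at x +92, z +20. Balance point about x -47.
- handle_mid (a point): Middle of the mirror's handle (x -72.5, z 11 in the mirror's frame), where to grip it; same axes as the mirror. It is 164 mm from the centre of the glass.
- mirror_head: Round mirror head, 56 mm across, 4.5 thick, glass on its +z side. Origin at the centre of the glass; +z is the direction the glass faces, +x points along the tool away from the handle. It sits on a stiff swivel about the tool's long axis and is left leaning towards the tool's -y side by a different angle each time (6 to 26 degrees); it stays at that angle unless pushed hard (about 60 N mm).
- turntable: Low turntable on the bench: plywood deck 320 mm across with a grey anti-slip mat 304 across, its top 32 above the bench. Origin at its centre on the bench. The deck spins freely about the vertical when pushed; the base is fixed.
- camera_stand: Fixed boom stand of the inspection camera. Origin on the bench straight under the lens. Foot 170 x 130 mm, 18 high, and a column 24 thick, 518 high, both centred 255 mm from the origin towards its -y (column at x +20); boom 16 thick at height 440 along its y from the column to the camera; camera a vertical tube 52 across at most, from height 360 up to 508.
- lens (a point): Centre of the camera's lens, 360 mm above the bench; the camera looks straight down.
- vice: Fixed small bench vice, with the optical drive clamped upright in it. Origin on the bench within 10 mm of the point under the lens. Vice body from x -25 to -155, 85 mm wide, jaws up to 65 high. Drive: flat silver box 128 wide (y), 12.7 thick, from 44 to 172 mm above the bench, its labelled face at x -70, looking to +x.
- label (a point): Centre of the label: white square 26 mm with a black printed square code, on the upright face of the drive, 105 mm above the bench. Vice's axes: +x points straight out of the label (level), y along the face, z up.
- screw_jar: Bystander: small white jar with a steel lid, 38 across, 38 high, standing on the turntable near its edge; origin at its underside.
- hard_drive: Bystander: bare 2.5 inch hard drive, 100 x 70 x 9.5 mm, lying on the bench; origin at the centre of its underside.
- screwdriver: Bystander: screwdriver with a red handle, 170 mm long, lying on the bench along its x.
Not all that is in view belongs to the job. There is more than one size of the vice; the one meant has the size given above.

How it is judged:
On the way:
1. the mirror is lifted clear of the turntable, held in the fingers (contact force between the fingers and inspection_mirror above 1 N and contact force between inspection_mirror and turntable below 0.05 N and height (world z) of handle_mid above 0.075 m), for 0.2 s.
At the end, for the whole second after the job is handed in: Mirror in the fingers, steady, touching nothing else; glass centre within 12 mm of straight under the lens and 10 mm of the label's height; it leans 45 +-5 degrees up and towards the label, heading within 11 degrees. Drive and screwdriver moved under 30 mm, jar upright on the turntable (contact force between the fingers and inspection_mirror above 1 N and contact force between inspection_mirror and turntable below 0.05 N and horizontal distance between mirror_head and lens below 0.012 m and z of mirror_head in the frame of label between -0.01 and 0.01 m and angle between mirror_head's own z axis and vertical between 0.6954 and 0.8754 rad and angle between the z axis of mirror_head and the y axis of label, either way round above 1.4308 rad and z of label in the frame of mirror_head above 0.03 m and contact force between inspection_mirror and vice below 0.05 N and contact force between inspection_mirror and camera_stand below 0.05 N and linear speed of inspection_mirror below 0.02 m/s and angular speed of inspection_mirror below 0.15 rad/s and distance of each of hard_drive, screwdriver from where it was at the start of the episode below 0.03 m and horizontal distance between screw_jar and turntable below 0.16 m and angle between screw_jar's own z axis and vertical below 0.5 rad); the arm keeps its last pose, push and grip.
It fails at once if the vice, the drive or the camera stand is bumped (over 2 N) (contact force between any of vice, camera_stand and anything else above 2 N).
It fails at once if the fingers touch the mirror head (contact force between the fingers and mirror_head above 0.5 N).
It fails at once if the hard drive or screwdriver is moved over 30 mm, or the screw jar is knocked over or off the turntable (distance of any of hard_drive, screwdriver from where it was at the start of the episode above 0.03 m or horizontal distance between screw_jar and turntable above 0.16 m or angle between screw_jar's own z axis and vertical above 0.5 rad).
It also fails if it takes over 38 s, if anything falls off the work surface, if the arm or the gripper's body presses on something with over 40 N, if the wrist force passes 120 N, or if a joint passes its speed limit or range.

ROBOT

A 6-joint arm with a two-finger parallel gripper is mounted at the origin on the work surface. World frame = base frame: x ahead of the robot, y to its left, z up, the work surface at z = 0. Lengths are in m, angles in rad, forces in N, time in s.
With the tool pointing down it reaches from about 0.3 to 0.875 m from the base axis. Payload 6.4 kg.
Tool frame: the origin (TCP) lies between the finger pads; the fingertips stand robot.tcp_to_tips ahead of it and the grasp point (between the pads) lies 8 mm behind it (robot.tcp_to_tips is the distance from the TCP to the fingertips, in m); z points along the fingers, x is the direction in which the jaws open and shut, and the axes are right-handed (so a half turn about z gives the same grasp; the last joint's range is limited). The gripper opens to 85 mm and grips with 20 to 120 N. Pads are 22 mm wide; open, the fingers measure 114 mm over their backs; the gripper's body (76 mm by 85 mm) begins 54 mm behind the grasp point. The pads swing forward as they close: fully open they stand 13 mm farther back than shut.
Start: joints at [-1.455, 0.181, 1.607, -0, 1.354, -0.206], TCP at [0.182, -0.545, 0.242] pointing down, gripper open.
Joint ranges: [-2.99, 2.99], [-0.89, 2.07], [0.3, 2.58], [-1.14, 4.28], [0, 2.63], [-3.12, 3.12]. Speed limits (rad/s): [2.57, 2.57, 3.01, 3.14, 3.14, 3.14].

INTERFACE

Orientations are given as a unit quaternion [x, y, z, w].
In Python, from rig import robot, viewer, hand_in, nets gives the robot as it stands. The module is installed in compiled form; this text tells all that it offers. Calls block until the motion is done:
- robot.movep(position, orientation): joint-space move of the TCP to a pose.
- robot.servo_line(position, max_speed=0.15, rotation=None): straight line of the TCP; rotation=None keeps the orientation; max_speed is the mean speed in m/s.
- robot.move_joints(angles): joint-space move.
- robot.move_gripper(opening, grasp_force=None): finger opening in m; grasp_force is the grip in N (None keeps the last); returns when the fingers have stopped.
- robot.hold(seconds).
- robot.solve_ik(position, orientation): joint angles nearest the present ones, or None.
- robot.get_state(): the state.
- viewer.capture(name): name is "scene" or "top" or "wrist"; returns a dict with "image" (420x560x3 uint8, red, green, blue), "fx", "fy", "cx", "cy" (pixels), "R" (3x3) and "t" (3): a world point X has camera coordinates R X + t. Camera axes: x right, y down, z forward; pixel columns grow to the right and rows downward; lengths in m; the calibration is good to about 2 mm. A picture is of the moment at which its call begins. There is no depth.
A pose or a line that the arm cannot do raises robot.Unreachable and nothing moves.
- hand_in(): hands the job in, once; it reports no verdict.
Trained networks look in the newest picture that a camera, given by its name, has taken for a name from the list of things; names that differ only in an ending like _2 or _b are one class to them, and where a whole thing is asked for, a point or a joint stands for the part that bears it (a point fixed in the world has none). Each returns a list of dicts, best first, with "confidence" (0 to 1); they miss things now and then, are a little off and sometimes report something else, mostly with a low value. They report only what shows in the picture. A call takes as long as a camera call. They do not tell look-alikes from the thing itself.
- nets.boxes_of(target, camera): "location" ([x, y, z] in m, in the coordinates of the camera as it stood for that picture, good to about 4 mm: the middle of the surface that is visible of it).
- nets.regions_of(target, camera): "mask" (420x560 bool, what is visible of it).
- nets.tip_of(target, camera): "location" ([x, y, z] in m, in the coordinates of the camera as it stood for that picture, good to about 4 mm: a listed point, or the origin of a listed thing).
The state is a dict: "t": time; "joint_pos": joint angles; "joint_vel": joint speeds; "joint_efforts": joint torques, N m; "eef_pos": TCP position; "ee_rot": TCP orientation; "contact_force": force on the tool from outside, world axes, zero at the start; "torque": the same for the moment, N m; "opening": finger opening in m.
Only numpy, scipy, OpenCV 4.12 (cv2) and the standard library are available. Lean on these libraries where they do the work, as an engineer would, in place of code of your own. Each camera call takes 0.05 s, during which the arm holds its last target.

## Working session

There is one attempt and no reset: what is moved stays moved. The work goes in short steps, each a Python script; the robot and the scene stay as the last script left them, time stands still between calls to the robot, and variables do not carry over. Pictures are saved under pics/ and viewed, and the job is handed in when it is done.

```bash
ls; mkdir -p pics
python3 - <<'E'
from rig import robot, viewer, nets
import cv2, numpy as np
print(robot.get_state()['t'], robot.tcp_to_tips)
for n in ["scene","top","wrist"]:
    c=viewer.capture(n); cv2.imwrite(f"pics/{n}0.png",c["image"][:,:,::-1])
    print(n,c["fx"],c["cx"],c["cy"],np.round(c["R"],3).tolist(),np.round(c["t"],3).tolist())
    R=np.array(c["R"]);t=np.array(c["t"])
    if n!="wrist" or 1:
        for k in ["inspection_mirror","handle_mid","mirror_head","turntable","camera_stand","lens","vice","label","screw_jar","hard_drive","screwdriver"]:
            for d in nets.tip_of(k,n)[:3]:
                print(k,np.round(R.T@(np.array(d["location"])-t),4),round(d["confidence"],2))
print(robot.get_state()['t'])
E
```

```text
pics
0.0 0.011
scene 395.80859766438715 273.1434739362962 211.7855699883321 [[-0.823, 0.569, 0.002], [0.347, 0.503, -0.791], [-0.451, -0.651, -0.611]] [0.388, -0.035, 1.294]
inspection_mirror [0.5441 0.2969 0.0315] 0.56
inspection_mirror [ 0.5792 -0.0937  0.0021] 0.22
handle_mid [0.5471 0.3663 0.0428] 0.81
handle_mid [0.7106 0.0584 0.0011] 0.45
handle_mid [ 0.5104 -0.1044  0.1044] 0.27
mirror_head [0.5397 0.2104 0.0466] 0.75
turntable [0.5391 0.3061 0.005 ] 0.92
lens [ 0.58   -0.0917  0.3594] 0.9
vice [ 0.3276  0.3276 -0.002 ] 0.93
vice [ 0.5804 -0.092  -0.0018] 0.58
vice [0.5396 0.2069 0.0485] 0.27
label [0.2315 0.2917 0.1505] 0.85
label [ 0.51   -0.105   0.1012] 0.71
label [0.7155 0.0594 0.0013] 0.38
screw_jar [0.6509 0.2449 0.0332] 0.85
hard_drive [0.715  0.0581 0.0044] 0.85
screwdriver [ 0.2708 -0.2945 -0.0025] 0.72
screwdriver [0.5462 0.3633 0.0436] 0.27
top 428.0196057367629 275.9925275452669 207.9963402749634 [[-0.01, -1.0, 0.016], [-0.997, 0.008, -0.08], [0.079, -0.017, -0.997]] [0.016, 0.545, 1.285]
inspection_mirror [0.546  0.2953 0.0317] 0.65
handle_mid [0.552  0.3687 0.0389] 0.62
mirror_head [0.5361 0.2016 0.0499] 0.62
turntable [0.5437 0.3093 0.0009] 0.84
lens [ 0.5826 -0.0883  0.3623] 0.89
vice [ 5.798e-01 -8.990e-02  2.000e-04] 0.8
vice [0.3234 0.3287 0.0015] 0.78
label [ 0.5102 -0.1113  0.0998] 0.91
label [0.2344 0.2881 0.1522] 0.84
screw_jar [0.6497 0.2462 0.0272] 0.56
hard_drive [ 0.7202  0.0558 -0.0055] 0.88
screwdriver [ 0.2746 -0.293  -0.0024] 0.72
wrist 351.12506076801316 289.14905715333407 211.0819151953637 [[0.317, -0.948, -0.0], [-0.904, -0.302, 0.303], [-0.288, -0.096, -0.953]] [-0.575, -0.041, 0.38]
screwdriver [ 0.2651 -0.2959  0.0014] 0.77
1.8
```

View pics/scene0.png

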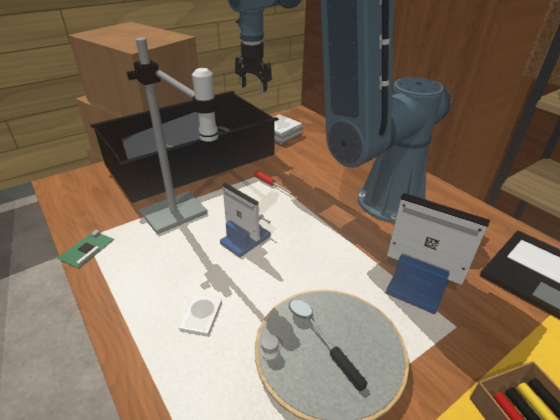

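View pics/top0.png

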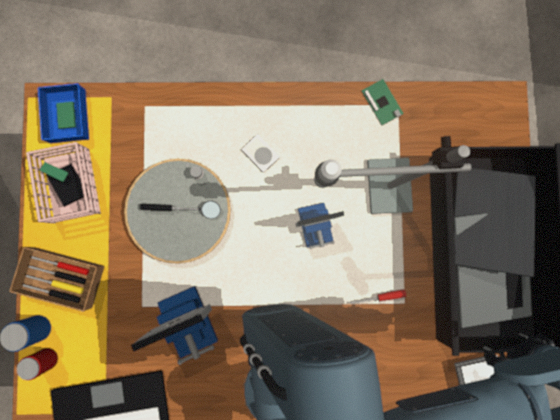

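Run:
```python
from rig import robot, viewer, nets
import cv2, numpy as np
from scipy.spatial.transform import Rotation as Ro
s=robot.get_state(); print(s['t'],s['eef_pos'],s['ee_rot'])
c=viewer.capture("wrist");R=np.array(c["R"]);t=np.array(c["t"])
T=Ro.from_quat(s['ee_rot']).as_matrix()
print("cam pos in tool",T.T@(-R.T@t-np.array(s['eef_pos'])),"\ncam axes in tool (cols)\n",np.round(T.T@R.T,3))
for n in ["top","scene"]:
    c=viewer.capture(n);R=np.array(c["R"]);t=np.array(c["t"]);print(n,-R.T@t)
    cv2.imwrite(f"pics/{n}crop.png",cv2.resize(c["image"][130:330,120:420,::-1] if n=="top" else c["image"][170:380,200:400,::-1],None,fx=2.6,fy=2.6,interpolation=cv2.INTER_CUBIC))
    np.savez(n+".npz",**c)
```

```text
1.8 [ 0.18188024 -0.545498    0.24230021] [ 8.11259951e-01 -5.84685634e-01  1.20849171e-05  6.26450384e-06]
cam pos in tool [ 7.31200875e-05 -7.70435079e-02 -1.32166348e-01] 
cam axes in tool (cols)
 [[ 1.     0.001 -0.   ]
 [-0.001  0.953  0.303]
 [ 0.    -0.303  0.953]]
top [0.44121874 0.03316785 1.32360807]
scene [0.91428729 0.6388452  0.76261943]
```

View pics/topcrop.png

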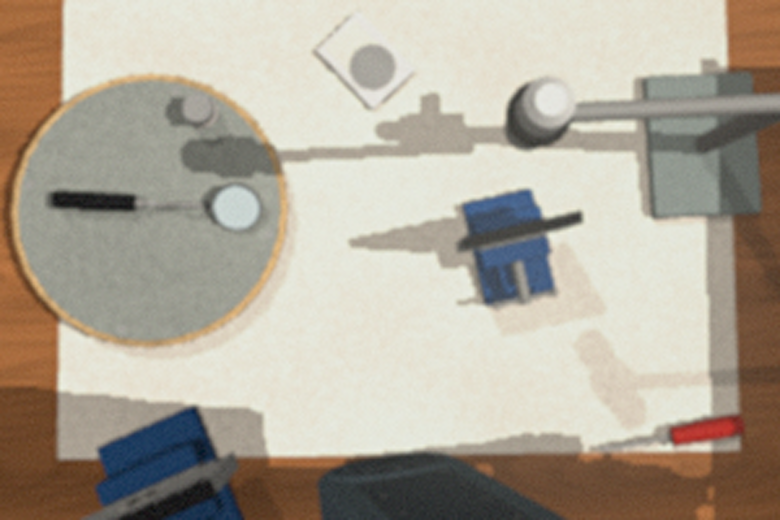

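View pics/scenecrop.png

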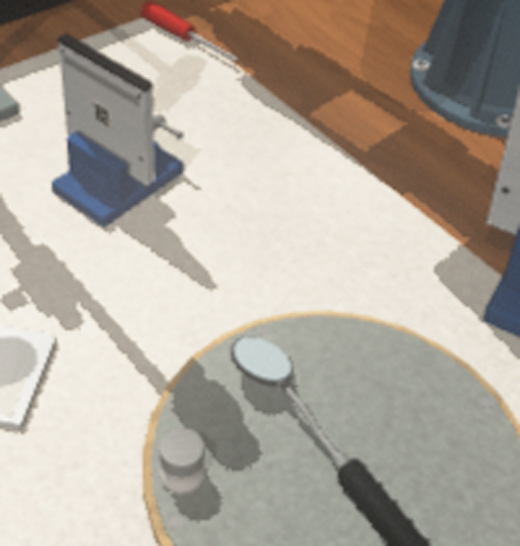

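```bash
cat > h.py <<'E'
import numpy as np, cv2
from scipy.spatial.transform import Rotation as Ro
def ray(c,px):
    R=c["R"];d=R.T@np.array([(px[0]-c["cx"])/c["fx"],(px[1]-c["cy"])/c["fy"],1]);return -R.T@c["t"],d
def onplane(c,px,z):
    o,d=ray(c,px);return o+d*(z-o[2])/d[2]
def proj(c,X):
    p=(c["R"]@np.atleast_2d(X).T).T+c["t"];return np.c_[p[:,0]/p[:,2]*c["fx"]+c["cx"],p[:,1]/p[:,2]*c["fy"]+c["cy"]]
CAMP=np.array([0,-.07704,-.13217]); a=np.arctan2(.303,.953)
CAMR=np.array([[1,0,0],[0,np.cos(a),np.sin(a)],[0,-np.sin(a),np.cos(a)]]) # cols=cam axes in tool
def campose(pos,look,up):
    z=look/np.linalg.norm(look);y=-(up-z*(up@z));y/=np.linalg.norm(y);x=np.cross(y,z)
    Rc=np.c_[x,y,z];T=Rc@CAMR.T;return pos-T@CAMP,Ro.from_matrix(T).as_quat()
E
python3 - <<'E'
from h import *
from rig import robot
c=np.load("top.npz");
a,b=onplane(c,(296.9,223.5),.172),onplane(c,(343.8,213.8),.172)
print(a,b,np.linalg.norm(a-b)); d=a-b; print("y axis heading-90",np.degrees(np.arctan2(d[1],d[0]))-90)
h0=np.array([.538,.206,.052]);m=np.array([.5495,.3675,.043])
x=h0-m;x[2]=0;x/=np.linalg.norm(x);print(x)
for el in (40,45,50,55):
  for r in (.25,.28):
    e=np.radians(el);d=-x*np.cos(e)+np.array([0,0,np.sin(e)])
    p,q=campose(h0+r*d,-d,np.array([0,0,1.]))
    print(el,r,p,robot.solve_ik(p,q))
T=np.c_[np.cross(x,[0,0,-1]),x,[0,0,-1]]
print(np.linalg.det(T),robot.solve_ik([m[0],m[1],.046],Ro.from_matrix(T).as_quat()))
E
```

```text
[ 0.4906741  -0.04244386  0.172     ] [ 0.5157812  -0.16970733  0.172     ] 0.12971644651522043
y axis heading-90 11.160247220597228
[-0.07102759 -0.99747435  0.        ]
40 0.25 [0.54500272 0.3043425  0.09116494] [ 0.66056466  1.08535164  0.95619894 -0.83797465  1.95852684 -2.36929349]
40 0.28 [0.54663503 0.32726579 0.11044857] [ 0.68131617  1.09494342  0.89282875 -0.84110754  2.00839394 -2.3993227 ]
45 0.25 [0.54473362 0.30056344 0.09960872] [ 0.64647505  1.01351414  1.01493897 -0.78448018  1.89737567 -2.36541188]
45 0.28 [0.54624034 0.32172307 0.12082193] [ 0.66618462  1.0177365   0.9579236  -0.78527941  1.94738263 -2.39165567]
50 0.25 [0.54441328 0.29606471 0.10769017] [ 0.62926581  0.94203959  1.0737075  -0.73292107  1.83484663 -2.3673416 ]
50 0.28 [0.54578295 0.31529963 0.13067151] [ 0.64779812  0.94117237  1.02247289 -0.73199935  1.88490945 -2.39055255]
55 0.25 [0.54404412 0.29088053 0.11534779] [ 0.6087962   0.8712189   1.13226534 -0.68248464  1.77132684 -2.37519819]
55 0.28 [0.54526632 0.30804436 0.13992235] [ 0.62598651  0.86550608  1.08630729 -0.68033526  1.82140483 -2.39600632]
0.9999999999999998 [ 4.10316814e-01  5.85826466e-01  1.49213890e+00 -4.44089210e-16
  1.06362729e+00  4.81404257e-01]
```

```bash
cat >> h.py <<'E'
def mrot(phi,beta,pitch=0):
    "mirror tool orientation at goal: x=-label y, z tilted beta toward label"
    p=np.radians(phi);lx=np.array([np.cos(p),np.sin(p),0]);ly=np.array([-np.sin(p),np.cos(p),0])
    b=np.radians(beta);z=np.cos(b)*np.array([0,0,1.])-np.sin(b)*lx;x=-ly
    return np.c_[x,np.cross(z,x),z]
# gripper in mirror frame at grasp: A: tool y=mx, z=-mz ; x=cross(y,z)
GA=np.array([[0,-1,0],[1,0,0],[0,0,-1.]]).T
GA=np.c_[np.cross([1,0,0],[0,0,-1]),[1,0,0],[0,0,-1]].astype(float)
GB=np.c_[np.cross([-1,0,0],[0,0,-1]),[-1,0,0],[0,0,-1]].astype(float)
E
python3 - <<'E'
from h import *
from rig import robot
head=np.array([.581,-.09,.105])
for nm,G in (("A",GA),("B",GB)):
  for be in (15,29,40):
    M=mrot(12,be)
    # TCP in mirror frame: x-.0725, z .014 ; head at .092,z .020
    tcp=head+M@np.array([-.0725-.092,0,.014-.020])
    print(nm,be,tcp,robot.solve_ik(tcp,Ro.from_matrix(M@G).as_quat()))
h0=np.array([.538,.206,.052]);m=np.array([.5495,.3675,.043])
x=h0-m;x[2]=0;x/=np.linalg.norm(x)
for el in (40,50,60):
  for r in (.25,.28):
    e=np.radians(el);d=-x*np.cos(e)+np.array([0,0,np.sin(e)])
    p,q=campose(h0+r*d,-d,np.array([0,0,-1.]))
    print(el,r,p,robot.solve_ik(p,q))
for T in (np.c_[np.cross(x,[0,0,-1]),x,[0,0,-1]],np.c_[np.cross(-x,[0,0,-1]),-x,[0,0,-1]]): print(robot.solve_ik([m[0],m[1],.046],Ro.from_matrix(T).as_quat()))
E
```

```text
A 15 [0.54831751 0.07122815 0.09920445] [-0.13572095  0.16323347  1.97637173  0.12758412  0.75906411 -0.42706746]
A 29 [0.54964382 0.07151007 0.09975228] [-0.19469612  0.07396558  2.15221334  0.42453966  0.48118112 -0.73905136]
A 40 [0.55057097 0.07170714 0.10040373] [-0.24962433  0.05059715  2.27495295  1.05039604  0.33448532 -1.38741236]
B 15 [0.54831751 0.07122815 0.09920445] [-0.13572095  0.16323347  1.97637173  0.12758412  0.75906411  2.7145252 ]
B 29 [0.54964382 0.07151007 0.09975228] [-0.19469612  0.07396558  2.15221334  0.42453966  0.48118112  2.40254129]
B 40 [0.55057097 0.07170714 0.10040373] [-0.24962433  0.05059715  2.27495295  1.05039604  0.33448532  1.75418029]
40 0.25 [0.54195554 0.26154952 0.14229276] [ 0.48630667  0.59324677  1.36680135 -0.47240819  1.51217419  0.66566906]
40 0.28 [0.54358785 0.28447281 0.16157638] [ 0.51406804  0.6019217   1.31051335 -0.46253731  1.56636107  0.6673636 ]
50 0.25 [0.54078179 0.24506603 0.1505915 ] [ 0.4026508   0.47307654  1.47301215 -0.35119819  1.39236396  0.57112808]
50 0.28 [0.54215146 0.26430095 0.17357284] [ 0.42874986  0.47126472  1.42498288 -0.34316324  1.44757015  0.57729313]
60 0.25 [0.53952352 0.22739553 0.1558946 ] [ 0.30235929  0.3686165   1.5716097  -0.20915553  1.28713295  0.44082053]
60 0.28 [0.54058893 0.24235765 0.18187536] [ 0.32511548  0.35623669  1.53119886 -0.20415082  1.34319626  0.45130532]
[ 4.10316814e-01  5.85826466e-01  1.49213890e+00 -4.44089210e-16
  1.06362729e+00  4.81404257e-01]
[ 4.10316814e-01  5.85826466e-01  1.49213890e+00 -4.44089210e-16
  1.06362729e+00 -2.66018840e+00]
```

Run:
```python
from h import *
from rig import robot, viewer, nets
h0=np.array([.538,.206,.052]);m=np.array([.5495,.3675,.043])
x=h0-m;x[2]=0;x/=np.linalg.norm(x)
e=np.radians(43);d=-x*np.cos(e)+np.array([0,0,np.sin(e)])
p,q=campose(h0+.26*d,-d,np.array([0,0,-1.]))
qv=robot.solve_ik(p,q)
# retract
s=robot.get_state()
az=-1.25
qd=Ro.from_quat(s['ee_rot'])
q1=robot.solve_ik([.36*np.cos(az),.36*np.sin(az),.30],qd.as_quat())
print(q1,qv)
q1=np.array(q1);q2=q1.copy();q2[0]=.25;q2[5]=qv[5]
robot.move_joints(q1);print(robot.get_state()['t'])
robot.move_joints(q2);print(robot.get_state()['t'])
robot.move_joints(qv);s=robot.get_state();print(s['t'],s['contact_force'])
c=viewer.capture("wrist");np.savez("w1.npz",**c);cv2.imwrite("pics/w1.png",c["image"][:,:,::-1])
R=c["R"];t=c["t"]
for k in ["mirror_head","handle_mid","inspection_mirror","turntable"]:
    for dd in nets.tip_of(k,"wrist")[:2]: print(k,R.T@(np.array(dd["location"])-t),dd["confidence"])
r=nets.regions_of("mirror_head","wrist")
if r: np.save("mask1.npy",r[0]["mask"]);print(r[0]["confidence"],r[0]["mask"].sum())
print(robot.get_state()['t'])
```

```text
[-1.58336024e+00 -3.97753420e-01  2.01537931e+00 -2.45655897e-06
  1.52401940e+00 -3.34371706e-01] [ 0.47220902  0.55731294  1.38187176 -0.43453566  1.49334276  0.64186603]
2.8417
4.9
6.025 [0.25184166 0.89441119 0.42194497]
mirror_head [0.5389843  0.20675957 0.05349154] 0.56
inspection_mirror [0.54460242 0.29710197 0.03154214] 0.96
turntable [ 0.54102559  0.30961142 -0.00178503] 0.6
0.77 2898
6.325
```

View pics/w1.png

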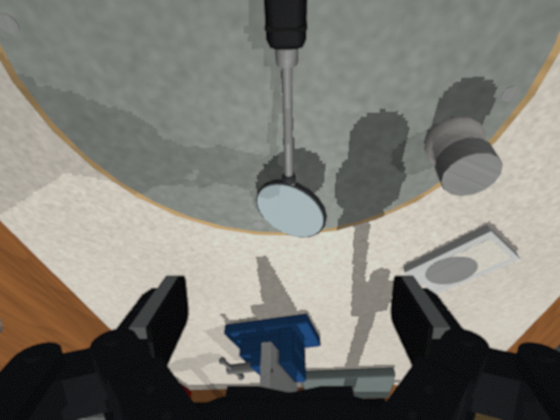

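```bash
cat > fit.py <<'E'
from h import *
from scipy.optimize import least_squares
def fit_head(c,pts,x,z=None,r0=.026):
    "pts contour px; x mirror axis(horizontal or 3d), returns center(z fixed: radius free)"
    up=np.array([0,0,1.]);y=np.cross(up,x);y/=np.linalg.norm(y);zz=np.cross(x,y)
    th=np.linspace(0,2*np.pi,180,endpoint=False)
    def model(p):
        n=-y*np.sin(p[3])+zz*np.cos(p[3]);b=np.cross(n,x)
        X=np.array([p[0],p[1],z])+p[2]*(np.cos(th)[:,None]*x+np.sin(th)[:,None]*b)
        return proj(c,X)
    def res(p):
        m=model(p);d=np.linalg.norm(pts[:,None]-m[None],axis=2);i=d.argmin(1)
        t=np.roll(m,-1,0)-np.roll(m,1,0);t=t[i]/np.linalg.norm(t[i],axis=1)[:,None];v=pts-m[i]
        return v[:,0]*t[:,1]-v[:,1]*t[:,0]
    o,d=ray(c,pts.mean(0));c0=o+d*(z-o[2])/d[2]
    best=None
    for a0 in (.1,.3,.5):
        s=least_squares(res,[c0[0],c0[1],r0,a0],x_scale=[.01,.01,.01,.2],loss='soft_l1')
        if best is None or s.cost<best.cost:best=s
    return best,model(best.x)
E
python3 - <<'E'
from fit import *
c=np.load("w1.npz");im=c["image"];mask=np.load("mask1.npy").astype(np.uint8)
hsv=cv2.cvtColor(im,cv2.COLOR_RGB2HSV)
print(hsv[207,291],im[207,291],im[192,268])
k=cv2.dilate(mask,np.ones((7,7)))
g=((np.abs(im.astype(int)-im[207,291]).max(2)<45)&(k>0)).astype(np.uint8)
out=im[:,:,::-1].copy()
# stem line at px (288,60)->(289,175) heading; stem z ~ .05?; handle axis at (286,20)
A=onplane(c,(286,8),.054);B=onplane(c,(285,44),.054);print(A,B,(B-A)/np.linalg.norm(B-A))
S1=onplane(c,(288,62),.043);S2=onplane(c,(290,180),.049);print(S1,S2)
for hd in ((-.071,-.9975,0),):
  x=np.array(hd);x/=np.linalg.norm(x)
  for nm,mm in (("mask",mask),("glass",g)):
    cs,_=cv2.findContours(mm,cv2.RETR_EXTERNAL,cv2.CHAIN_APPROX_NONE);ct=max(cs,key=len)[:,0].astype(float)
    s,m=fit_head(c,ct,x,.052);print(nm,s.x,np.degrees(s.x[3]),s.cost/len(ct), cv2.fitEllipse(ct.astype(np.float32)))
    cv2.polylines(out,[np.round(m).astype(int)],True,(0,0,255) if nm=="mask" else (0,255,0))
cv2.imwrite("pics/fit1.png",cv2.resize(out[140:260,200:380],None,fx=4,fy=4,interpolation=cv2.INTER_NEAREST))
E
```

```text
[ 96  26 184] [165 180 184] [150 163 167]
[0.54625754 0.34175863 0.054     ] [0.54453086 0.32598508 0.054     ] [-0.1088167  -0.99406183  0.        ]
[0.54495762 0.3122002  0.043     ] [0.54045692 0.23292072 0.049     ]
mask [0.53889043 0.20572083 0.02755016 0.35559112] 20.37387026370589 0.33723520505230803 ((291.4382629394531, 208.59292602539062), (48.875694274902344, 73.64917755126953), 116.9514389038086)
glass [0.53752833 0.20224917 0.02690671 0.39311353] 22.523746256647332 0.45123805242293424 ((289.72802734375, 211.9112548828125), (46.07249069213867, 72.06119537353516), 118.56678771972656)
```

View pics/fit1.png

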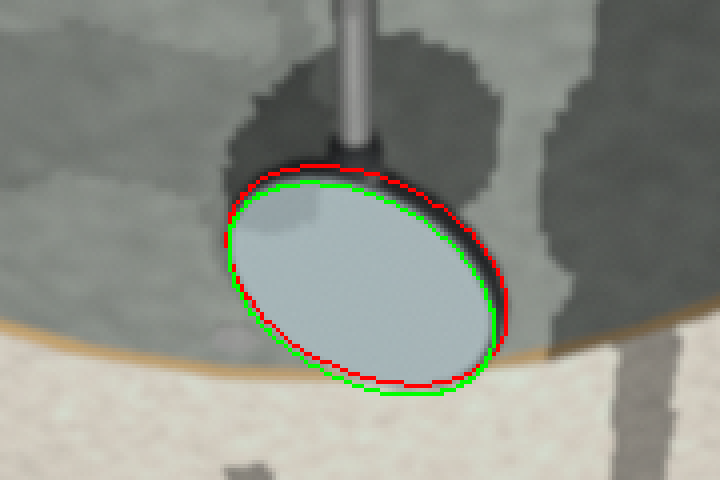

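Run:
```python
from fit import *
c=np.load("w1.npz");im=c["image"].astype(int);mask=np.load("mask1.npy").astype(np.uint8)
k=cv2.dilate(mask,np.ones((5,5)))
br=im[...,2]-im[...,0]
print(br[205:222:1,300], im[225:245,310,0],br[225:245,310])
g=((br>9)&(im[...,0]>95)&(k>0)).astype(np.uint8)
g=cv2.morphologyEx(g,cv2.MORPH_OPEN,np.ones((3,3)))
cs,_=cv2.findContours(g,cv2.RETR_EXTERNAL,cv2.CHAIN_APPROX_NONE);ct=cv2.convexHull(max(cs,key=len))[:,0].astype(float)
ct=max(cs,key=len)[:,0].astype(float)
out=im[:,:,::-1].astype(np.uint8).copy()
for s_ in (-.11,-.09,-.07,-.05,-.02):
  x=np.array([s_,-np.sqrt(1-s_**2),0])
  s,m=fit_head(c,ct,x,.052);print(s_,s.x,np.degrees(s.x[3]),s.cost/len(ct))
  if s_==-.07: cv2.polylines(out,[np.round(m).astype(int)],True,(0,255,0))
cv2.imwrite("pics/fit2.png",cv2.resize(np.hstack([out[140:260,230:350],np.dstack([g[140:260,230:350]*255]*3)]),None,fx=3,fy=3,interpolation=cv2.INTER_NEAREST))
```

```text
[17 18 16 17 17 18 18 17 18 18 18 17 18 18 17 18 19] [168 166 166 168 165 167 166 166 165 160 146 152 185 207 212 210 212 210
 211 210] [ 17  17  17  17  17  17  18  17  19  17  12  -4 -16 -19 -19 -17 -18 -16
 -18 -18]
-0.11 [0.53763399 0.20438355 0.02568455 0.37251098] 21.34330676886922 0.11569986787502663
-0.09 [0.53763508 0.20437999 0.02578299 0.37359655] 21.405505624561656 0.0920117756439948
-0.07 [0.53763313 0.20437861 0.02588023 0.37444372] 21.454044730544904 0.07320325857903365
-0.05 [0.53763519 0.20437488 0.02597826 0.37514939] 21.494476716471063 0.06036204232358878
-0.02 [0.5376381  0.20436957 0.02612534 0.37590681] 21.537873848826766 0.05291725057572104
```

View pics/fit2.png

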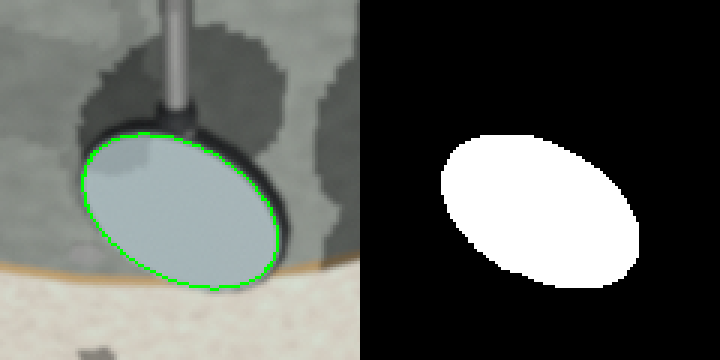

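Run:
```python
from h import *
from rig import robot, viewer, nets
x=np.array([-.067,-np.sqrt(1-.067**2),0]);hm=np.array([.5376,.2044,0])-.1645*x
print(hm)
T=np.c_[np.cross(x,[0,0,-1]),x,[0,0,-1]]
q=Ro.from_matrix(T).as_quat()
robot.movep([hm[0],hm[1],.10],q)
print(robot.get_state()['t'])
c=viewer.capture("wrist");np.savez("w2.npz",**c);cv2.imwrite("pics/w2.png",c["image"][:,:,::-1])
R=c["R"];t=c["t"]
for k in ["handle_mid","inspection_mirror"]:
    for dd in nets.tip_of(k,"wrist")[:2]: print(k,R.T@(np.array(dd["location"])-t),dd["confidence"])
print(proj(c,np.array([hm+[0,0,.054],hm+[0,0,.054]+.04*x,hm+[0,0,.054]-.0475*x])))
```

```text
[0.5486215  0.36853036 0.        ]
6.85
handle_mid [0.54842377 0.37217259 0.03934523] 0.56
inspection_mirror [0.54868615 0.29780509 0.03275683] 0.59
[[289.95266503 244.36226442]
 [289.8653832  307.37152998]
 [290.07184185 158.32781098]]
```

View pics/w2.png

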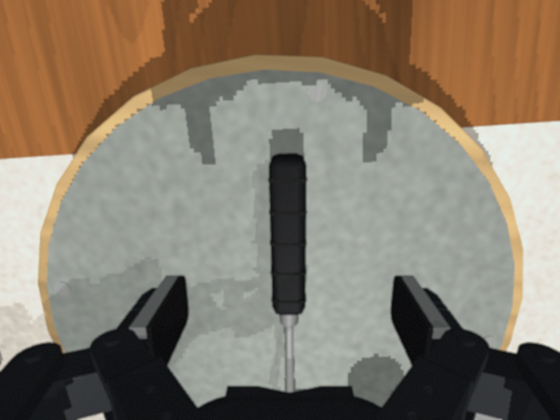

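Run:
```python
from h import *
from rig import robot, viewer, nets
x=np.array([-.067,-np.sqrt(1-.067**2),0]);hm=np.array([.5376,.2044,0])-.166*x
robot.servo_line([hm[0],hm[1],.0465],max_speed=.1)
print(robot.get_state()['t'],robot.get_state()['contact_force'])
robot.move_gripper(.012,grasp_force=80)
s=robot.get_state();print(s['t'],s['opening'],s['contact_force'],s['eef_pos'])
robot.servo_line([hm[0],hm[1],.17],max_speed=.1)
robot.hold(.1)
s=robot.get_state();print(s['t'],s['opening'],s['contact_force'],s['torque'],s['eef_pos'])
for n in ["wrist","scene","top"]:
  c=viewer.capture(n);np.savez(n+"3.npz",**c);cv2.imwrite(f"pics/{n}3.png",c["image"][:,:,::-1])
  R=c["R"];t=c["t"]
  for k in ["handle_mid","mirror_head"]:
    for dd in nets.tip_of(k,n)[:2]: print(n,k,R.T@(np.array(dd["location"])-t),dd["confidence"])
print(robot.get_state()['t'])
```

```text
7.6833 [0.44454699 1.30731402 0.07271812]
8.3 0.017831851570554016 [ 0.07683467 -0.91625709  3.93125725] [0.54921538 0.37018444 0.04715565]
9.7833 0.018277763558757133 [-0.8409254   0.39916467 -1.98815875] [ 0.01651553  0.00837557 -0.01038903] [0.5482851  0.36982616 0.16901314]
wrist handle_mid [0.54905151 0.36846751 0.16145387] 0.86
scene handle_mid [0.54861423 0.36729373 0.16494757] 0.58
scene mirror_head [0.53949837 0.20512958 0.17100981] 0.56
top handle_mid [0.55230939 0.36741815 0.16320267] 0.61
top handle_mid [0.54117781 0.2964091  0.15078682] 0.39
top mirror_head [ 0.54276648  0.31102237 -0.00073713] 0.7
top mirror_head [0.53532242 0.20210928 0.17290127] 0.63
10.2333
```

View pics/wrist3.png

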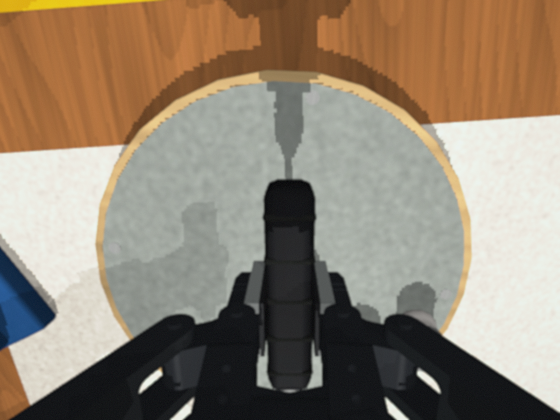

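View pics/scene3.png

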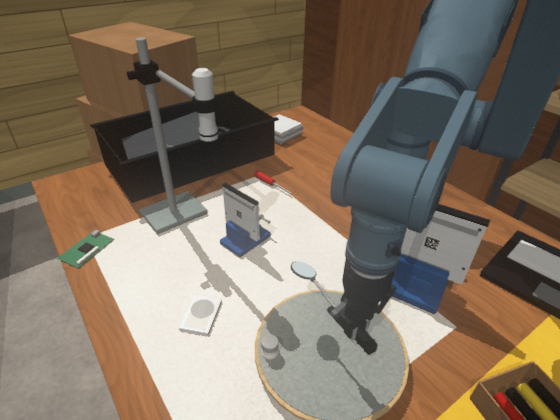

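```bash
cat >> h.py <<'E'
TCP_H=np.array([-.166,0,-.005]) # TCP minus head, in mirror frame
def goal(head,phi,beta):
    M=mrot(phi,beta);return head+M@TCP_H,Ro.from_matrix(M@GA).as_quat()
E
python3 - <<'E'
from h import *
from rig import robot, viewer, nets
c=np.load("scene3.npz");print("lens px",onplane(c,(208,134),.36))
phi=12;p=np.radians(phi);ly=np.array([-np.sin(p),np.cos(p),0])
L=np.array([.581,-.09,.105])
pos,q=goal(L+.14*ly+[0,0,.03],phi,23.5)
print(pos,robot.solve_ik(pos,q))
robot.movep(pos,q);s=robot.get_state();print(s['t'],s['eef_pos'],s['opening'])
for n in ["scene","top"]:
  c=viewer.capture(n);np.savez(n+"4.npz",**c);cv2.imwrite(f"pics/{n}4.png",c["image"][:,:,::-1])
  R=c["R"];t=c["t"]
  for k in ["mirror_head","lens","label","vice"]:
    for dd in nets.tip_of(k,n)[:3]: print(n,k,R.T@(np.array(dd["location"])-t),dd["confidence"])
print(robot.get_state()['t'])
E
```

```text
lens px [ 0.57559943 -0.10568801  0.36      ]
[0.5193292  0.20972769 0.1304147 ] [ 0.16104556  0.06032569  2.05089439  0.03316242  0.62090862 -0.07136167]
10.95 [0.51997106 0.20956858 0.13136299] 0.018209202901071624
scene mirror_head [0.5523084  0.04859318 0.13478619] 0.58
scene lens [ 0.57676824 -0.09299735  0.35449295] 0.85
scene lens [ 0.50783345 -0.10676848  0.10455007] 0.47
scene lens [0.65356903 0.24688105 0.03474742] 0.35
scene label [ 0.51185891 -0.1086888   0.10673365] 0.81
scene label [0.2327409  0.29251765 0.15077834] 0.62
scene vice [ 0.57780568 -0.0937288   0.0015955 ] 0.85
scene vice [ 0.32658676  0.32774458 -0.00354388] 0.8
top mirror_head [0.54946108 0.04653643 0.13555176] 0.61
top lens [ 0.58149852 -0.08706791  0.36372863] 0.88
top label [ 0.50689353 -0.10542115  0.10264922] 0.89
top label [0.54087736 0.14159471 0.1146811 ] 0.73
top label [0.23231465 0.28557639 0.15183112] 0.64
top vice [ 0.5794347  -0.08936808  0.00120461] 0.88
top vice [0.32644814 0.32772616 0.00129534] 0.88
11.45
```

View pics/scene4.png

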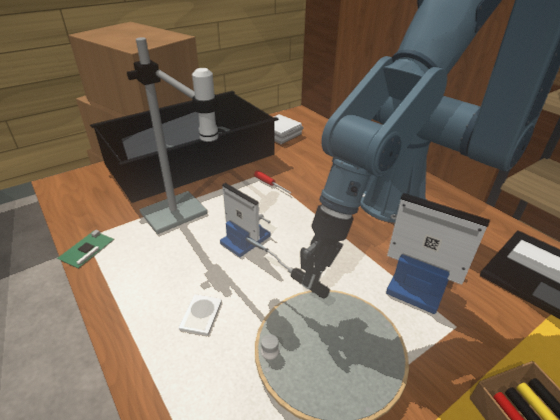

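Run:
```python
from h import *
for n in ["scene","top"]:
    c=np.load(n+"4.npz");im=c["image"][:,:,::-1].copy();s=5
    L=np.array([.580,-.09,.36]);th=np.linspace(0,2*np.pi,60)
    pc=proj(c,L)[0].astype(int);x0,y0=pc-55
    big=cv2.resize(im[y0:y0+110,x0:x0+140],None,fx=s,fy=s,interpolation=cv2.INTER_NEAREST)
    def dr(P,col):
        q=((proj(c,P)-[x0,y0]+.5)*s).astype(int);cv2.polylines(big,[q],True,col,1)
    for z,r,col in ((.36,.026,(0,0,255)),(.36,.002,(0,0,255)),(.508,.026,(0,255,0))):
        dr(np.array([.58,-.09,z])+r*np.c_[np.cos(th),np.sin(th),0*th],col)
    cv2.imwrite(f"pics/lens_{n}.png",big)
```

```text
(no output)
```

View pics/lens_scene.png

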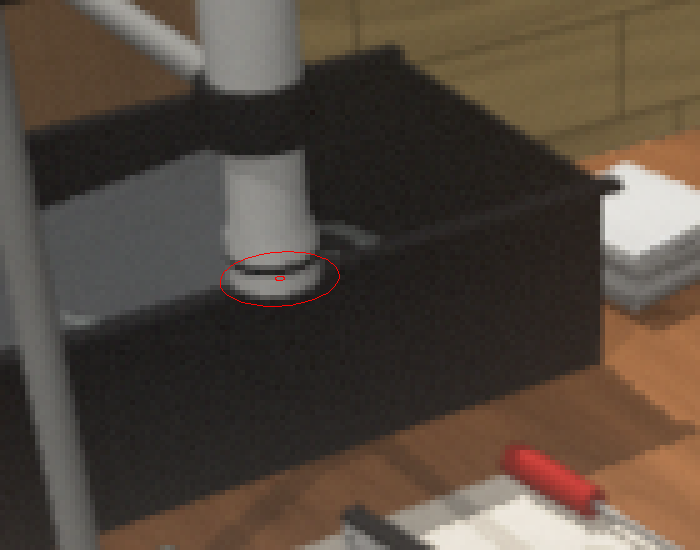

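View pics/lens_top.png

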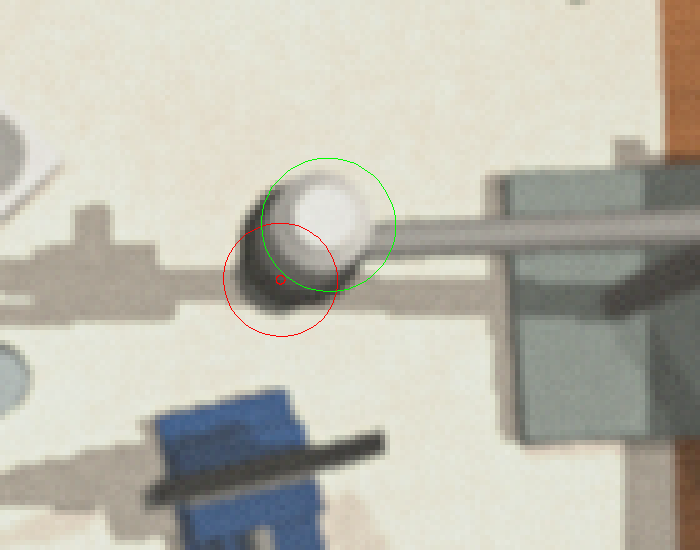

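Run:
```python
from h import *
from rig import robot, viewer, nets
phi=12
pos,q=goal(np.array([.582,-.090,.105]),phi,23.5)
p=np.radians(phi);ly=np.array([-np.sin(p),np.cos(p),0])
robot.servo_line(pos,max_speed=.08)
robot.hold(.3);s=robot.get_state();print(s['t'],pos,s['eef_pos'],s['opening'],s['contact_force'],np.degrees((Ro.from_quat(s['ee_rot']).inv()*Ro.from_quat(q)).magnitude()))
for n in ["scene","top","wrist"]:
  c=viewer.capture(n);np.savez(n+"5.npz",**c);cv2.imwrite(f"pics/{n}5.png",c["image"][:,:,::-1])
  R=c["R"];t=c["t"]
  for k in ["mirror_head","handle_mid","lens","label"]:
    for dd in nets.tip_of(k,n)[:2]: print(n,k,R.T@(np.array(dd["location"])-t),dd["confidence"])
  r=nets.regions_of("mirror_head",n)
  if r: np.save(f"mask5{n}.npy",r[0]["mask"])
print(robot.get_state()['t'])
c=np.load("scene5.npz");cv2.imwrite("pics/scene5z.png",cv2.resize(c["image"][110:300,170:370,::-1],None,fx=3.5,fy=3.5,interpolation=cv2.INTER_CUBIC))
c=np.load("top5.npz");cv2.imwrite("pics/top5z.png",cv2.resize(c["image"][130:270,220:400,::-1],None,fx=4,fy=4,interpolation=cv2.INTER_CUBIC))
```

```text
13.6917 [0.54943684 0.07278702 0.1004147 ] [0.54940043 0.07295023 0.10041807] 0.017761910162654822 [-0.53084983  0.16149356 -2.23785091] 0.017102200749512898
scene mirror_head [ 0.58495737 -0.08629452  0.10522674] 0.61
scene handle_mid [0.55402144 0.07174506 0.09808202] 0.8
scene lens [ 0.57837337 -0.09067462  0.35427267] 0.75
scene label [0.22823511 0.29004042 0.15215718] 0.95
scene label [ 0.51021487 -0.10718674  0.10242077] 0.66
top mirror_head [ 0.57835712 -0.09368935  0.10343076] 0.68
top handle_mid [0.55033807 0.07328595 0.09593466] 0.85
top handle_mid [ 0.5841869  -0.08566889  0.35910312] 0.48
top lens [ 0.58374095 -0.08854034  0.36062163] 0.86
top label [0.23304036 0.28803077 0.15555931] 0.72
top label [ 0.50501204 -0.10747101  0.10464122] 0.68
wrist handle_mid [0.55169015 0.07396069 0.0952655 ] 0.69
14.5917
```

View pics/scene5z.png

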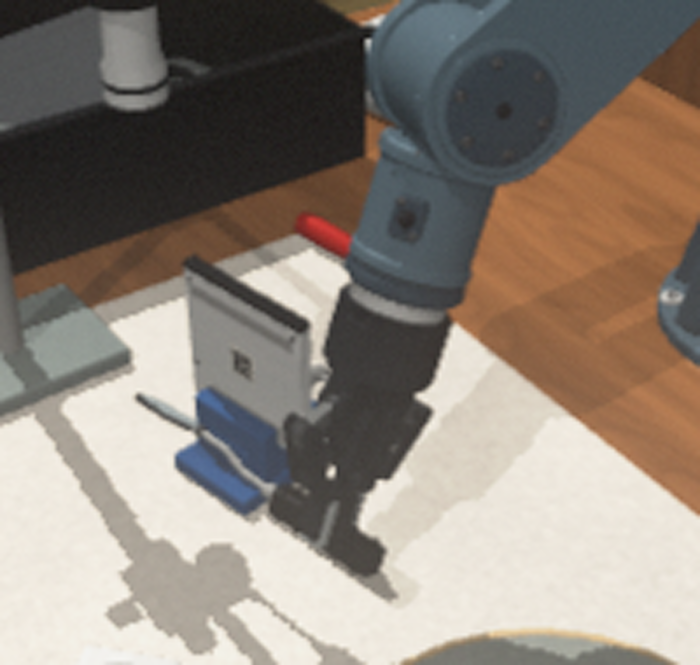

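View pics/top5z.png

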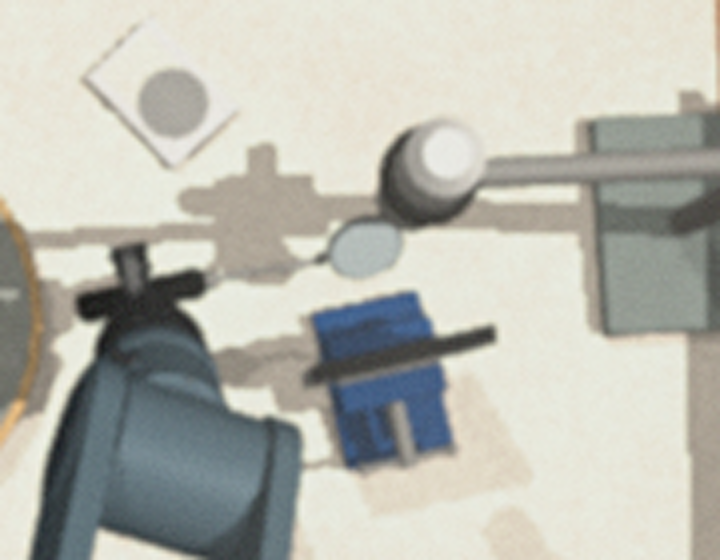

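Run:
```python
from fit import *
for n in ["scene","top"]:
    c=np.load(n+"5.npz");im=c["image"].astype(int);m=np.load(f"mask5{n}.npy").astype(np.uint8)
    ct=max(cv2.findContours(m,cv2.RETR_EXTERNAL,cv2.CHAIN_APPROX_NONE)[0],key=len)
    print(n,m.sum(),"mask minrect",cv2.minAreaRect(ct))
    br=im[...,2]-im[...,0]
    g=((br>7)&(im[...,0]>95)&(cv2.dilate(m,np.ones((5,5)))>0)).astype(np.uint8)
    cg=max(cv2.findContours(g,cv2.RETR_EXTERNAL,cv2.CHAIN_APPROX_NONE)[0],key=len)
    print(" glass area",g.sum(),cv2.minAreaRect(cg))
    th=np.linspace(0,2*np.pi,200)
    for tilt in (38,42,45,48,52):
        M=mrot(12,tilt);P=np.array([.5817,-.09,.105])+.026*(np.cos(th)[:,None]*M[:,0]+np.sin(th)[:,None]*M[:,1])
        p=proj(c,P).astype(np.float32);print(tilt,cv2.contourArea(p),cv2.minAreaRect(p))
```

```text
scene 69 mask minrect ((217.70004272460938, 227.10003662109375), (17.441329956054688, 4.0249223709106445), 26.56505012512207)
 glass area 2 ((226.0, 229.5), (1.0, 0.0), -90.0)
38 69.24840593070257 ((218.3819580078125, 226.5929718017578), (20.188190460205078, 4.367558002471924), 23.91386604309082)
42 52.29319077229593 ((218.3875274658203, 226.57977294921875), (20.17884635925293, 3.2997303009033203), 26.408262252807617)
45 39.40457835700363 ((218.39218139648438, 226.56993103027344), (20.17311668395996, 2.487339973449707), 28.443958282470703)
48 26.407784769544378 ((218.39768981933594, 226.5601806640625), (20.1667423248291, 1.667458176612854), 30.293333053588867)
52 8.97223113279324 ((218.40611267089844, 226.54776000976562), (20.157878875732422, 0.5667755007743835), 32.768741607666016)
top 263 mask minrect ((309.5, 190.0), (16.0, 19.0), 90.0)
 glass area 1 ((310.0, 194.0), (0.0, 0.0), 0.0)
38 216.31150249298662 ((311.4972229003906, 192.56082153320312), (15.132502555847168, 18.200733184814453), 66.72946166992188)
42 206.0851423558779 ((311.4981689453125, 192.5559539794922), (14.417037010192871, 18.201244354248047), 68.67417907714844)
45 197.75311603676528 ((311.4985046386719, 192.5537872314453), (13.834020614624023, 18.201377868652344), 69.04685974121094)
48 188.87861127965152 ((311.5002136230469, 192.55213928222656), (13.213765144348145, 18.201114654541016), 70.7303466796875)
52 176.24404464219697 ((311.5014343261719, 192.55206298828125), (12.329171180725098, 18.20213508605957), 71.20054626464844)
```

Run:
```python
from rig import robot, hand_in
import numpy as np
s=robot.get_state();print(s['t'],s['opening'],np.abs(s['joint_vel']).max(),s['eef_pos'])
print(hand_in())
```

```text
14.5917 0.018321869192799857 0.0013174647784154603 [0.54940353 0.07278949 0.10037577]
the job is handed in; nothing more can be done
None
```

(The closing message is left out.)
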